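# Lock the set voltage on the bench variable transformer and switch its output on

## Task

The test voltage on the bench variable transformer is already set. Lock it: turn only the knurled metal outer ring clockwise (seen from above) until you feel it bite, then about 12 degrees further, snug but not forced, without moving the small black setting knob inside it. Then press the green output button fully in, let go, and leave everything else where it lies.

Things in the scene. Friction and masses are not known exactly. Their poses are not given: they have to be found in the camera images.
- supply: bench variable transformer: fixed grey metal box, 240 mm (its x) by 300 mm (its y), dark flat top panel 103 mm above the table. Origin under the box's centre, on the table; z up, x away from the robot at yaw 0. Place and yaw (to 0.35 rad) differ each time. In its frame the axis of ring and setting knob is at x -20, y +50 mm, the green button at x -50, y -90 mm
- panel_mid (a point): centre of the top panel's face, axes as supply. Also on the panel (mm from here): flat display 7 high at x +80, y +50; three binding posts 22 high along x +85, y -60 to -120; fuse cap 12 high at x +35, y -105; low steel carrying handles 28 high along the edges y = +136 and y = -136, x -50 to +50
- lock_axis (a point): fixed point on the vertical axis of the lock ring, at half the ring's height, 12 mm above the panel; axes as supply. The outer lock ring is knurled bright metal without any mark, 52 mm outer diameter, its side from 2 to 22 mm above the panel. The panel is free for 60 mm around the axis but for the white scale plate (94 mm across, 1 mm thick)
- lock_foot (a point): where that axis meets the panel. How the ring acts: clockwise it runs almost free (0.03 N m) for 28 to 144 degrees, unseen and different each time (regrasp as needed), then bites: torque rises from 0.1 N m by 1.5 N m per rad turned; held still it pushes back 0.2 N m less. Snug 7 to 25 degrees past the bite, crushed at 27. Let go, it eases back to 4 degrees past the bite and stays locked
- jaws (a joint): how far the clamp jaws inside the ring have closed on the setting shaft, in m: 0 until the ring bites, then 2 mm per rad of ring beyond the bite; 0.25 to 0.9 mm when wound snug, about 0.13 mm once let go, crushed above 0.96 mm. Small beside the error of a reading: go by the torque felt on the ring
- knob_center (a point): centre of the small black setting knob, on the same axis, 34 mm above the panel. It stands above the ring: a skirt 30 mm across from 23.5 to 27.5 mm and a barrel 24 mm across up to 44.5 mm above the panel. It turns at a touch (0.015 N m) and must stay put
- pointer (a point): tip of the white pointer line on top of the setting knob, 13 mm from the axis, 44.5 mm above the panel; turns with the knob. Where it stands at the start is the set voltage
- output_top (a point): centre of the top face of the green push button, 24 mm diameter, 22 mm above the panel, in a round black housing 40 mm across and 12 mm high. It presses straight down
- output (a joint): travel of the green button in m: 0 out, 0.006 fully in; takes 5 N at the end of its travel, springs back
- connector: white plastic connector shell, 20 x 16 x 11 mm, lying on the transformer's top panel; origin under its centre
- fuse: white ceramic fuse with steel caps, 38 mm long, 10 mm thick, lying on the transformer's top panel; origin under its centre
- cutters: side cutters with red handles, about 140 mm long, flat on the table beside the transformer; origin under its centre
- capacitor: flat oval aluminium capacitor, 94 x 66 x 34 mm, lying on the table beside the transformer; origin under its centre
- screwdriver: screwdriver with orange handle, 190 mm, lying on the table; origin under its centre
- earbuds: white rounded case, 60 x 46 x 22 mm, on the table; origin under its centre
- dish: shallow steel dish, 90 mm across, 22 mm high, on the table; origin under its centre
- bulb: small glass lamp bulb standing on a black socket, 28 mm across, 68 mm high, on the table; origin under its centre

How it is judged (in metres and radians):
On the way, in this order (a step that is already met when the one before it is completed fails the run):
1. the ring is turned to its bite and on, at least 7 degrees beyond it (value of joint jaws above 0.00024 m), for 0.2 s.
2. the green button is pressed fully in (value of joint output above 0.005 m), for 0.05 s.
At the end, for the whole second after the job is handed in: The ring was wound 7 to 27 degrees beyond its bite and is left locked (jaws still closed by 0.06 to 0.96 mm), the setting knob's pointer is within 1.5 mm (6 degrees) of where it was, and the green button has been pressed at least 5 mm in, after locking, and is out again (value of joint jaws above 6e-05 m and not (value of joint jaws above 0.00096 m) and not (distance of pointer from where it was at the start of the episode above 0.0015 m) and value of joint output below 0.001 m); the robot touches nothing.
It fails at once if the setting knob turned: its pointer more than 1.5 mm from where it was (distance of pointer from where it was at the start of the episode above 0.0015 m).
It fails at once if the ring forced: jaws crushed, more than 27 degrees beyond the bite (value of joint jaws above 0.00096 m).
It fails at once if a bystander disturbed (connector or fuse moved over 15 mm, others over 20 mm) (distance of any of connector, fuse from where it was at the start of the episode above 0.015 m or distance of any of cutters, capacitor, screwdriver, earbuds, dish, bulb from where it was at the start of the episode above 0.02 m).
It also fails if it takes over 72 s, if anything falls off the work surface, if the arm or the gripper's body presses on something with over 40 N, if the wrist force passes 120 N, or if a joint passes its speed limit or range.

## Robot

A 7-joint arm with a two-finger parallel gripper is mounted at the origin on the work surface. World frame = base frame: x ahead of the robot, y to its left, z up, the work surface at z = 0. Lengths are in m, angles in degrees, forces in N, time in s.
With the tool pointing down it reaches from about 0.425 to 0.875 m from the base axis. Payload 9.9 kg.
Tool frame: the origin (TCP) lies at the very end of the fingers, on their centre line; the grasp point (between the pads) lies 19 mm behind it; z points along the fingers, y is the line along which they close (so a half turn about z gives the same grasp; the last joint's range is limited). The gripper opens to 85 mm and grips with 20 to 120 N. Pads are 22 mm wide; open, the fingers measure 114 mm over their backs; the gripper's body (76 mm by 85 mm) begins 54 mm behind the grasp point. The pads swing forward as they close: fully open they stand 13 mm farther back than shut.
Start: joints at [71.574, 32.985, 1.427, 82.34, -0.859, 64.687, -3.237], TCP at [0.159, -0.656, 0.231] pointing down, gripper open.
Joint ranges: [-157.87, 157.87], [-19.46, 123.44], [-87.15, 90], [11.01, 140.99], [-62.26, 242.26], [9.8, 113.94], [-161.44, 161.44]. Speed limits (degrees/s): [127.2, 127.2, 172.46, 172.46, 180, 180, 180].

## Interface

Orientations are given as a 3x3 rotation matrix whose columns are the frame's x, y, z axes.
In Python, from rig import state, capture, sign_off gives the robot as it stands. The module is installed in compiled form; this text tells all that it offers.
- The arm moves only by the tool drive_tool, never from a script. Its argument "motion" is a list of rows, each a list of 7 numbers: the closure, from 0 (fully open) to 1 (shut), then the shift along the tool's x, y, z in mm, then the turn, a rotation vector about the tool's x, y, z in degrees. A call has 1 to 12 rows; each row shifts and turns the commanded pose from where the row before left it, along the tool's axes as they then stand; what a row does not reach is not made up. A row lasts 1/12 s, in which the tool goes at most 41.7 mm and 7.16 degrees, less where a joint would pass 70% of its speed; a pose out of reach is approached as far as the arm can. A call with a gripper value outside its range is refused whole. The fingers move at their own pace and stop on an object; "grip_force" is the grip in N (left out, the last holds). Time passes only in rows, so rows that do not move let the fingers close. It gives the time, the measured TCP pose, the force, the opening and the grip force at its end, in the units of the state.
- state(): the state, without advancing time (a new reading comes with each control period).
- capture(name): name is "scene" or "top" or "wrist"; returns a dict with "image" (400x640x3 uint8, red, green, blue), "intrinsics" (3x3 intrinsics, pixels), "D" ([k1, k2, p1, p2, k3] as OpenCV has them; the pictures are not rectified), "R" (3x3) and "t" (3): a world point X has camera coordinates R X + t; the wrist camera has in their place "mount" (4x4, takes a point from camera to tool coordinates, whose origin is the TCP and whose axes are the flange's). Camera axes: x right, y down, z forward; pixel columns grow to the right and rows downward; lengths in m; the calibration is good to about 2 mm. A picture is of the moment at which its call begins: read the wrist's pose just before it. There is no depth.
- sign_off(): hands the job in; it is judged then, once.
The state is a dict: "time_s": time; "qpos": joint angles; "qvel": joint speeds; "tau": joint torques, N m; "tcp_pos": TCP position; "tcp_rot": TCP orientation; "ft_force": force on the tool from outside, world axes, zero at the start; "ft_torque": the same for the moment, N m; "opening": finger opening in m; "grip_force": force on a finger pad.
Only numpy, scipy, OpenCV 4.12 (cv2) and the standard library are available. Lean on these libraries where they do the work, as an engineer would, in place of code of your own. Each camera call takes 0.05 s, during which the arm holds its last target. There are 200 camera calls.

## Working session

There is one attempt and no reset: what is moved stays moved. The work goes in short steps, Python scripts to look and compute and a tool call to move; the robot and the scene stay as the last step left them, time stands still between calls to the robot, and variables do not carry over. Pictures are saved under pics/ and viewed, at most 10 in all, crops included, and the job is handed in when it is done.

Besides the shell and the picture viewer there is one more tool, called as name([rows], argument=value, ...), one row to a line, values as JSON. drive_tool: Moves the arm, as the interface text tells. Its arguments: {"type":"object","properties":{"motion":{"type":"array"},"grip_force":{"type":"number"}},"required":["motion"]}

```bash
mkdir -p pics
python3 - <<'E'
from rig import state,capture
import cv2,numpy as np
s=state();print(s)
for n in("scene","top"):
    c=capture(n);cv2.imwrite(f"pics/{n}0.png",c["image"][:,:,::-1]);print(n,c["intrinsics"],c["D"],c["R"],c["t"])
    
a=[cv2.imread(f"pics/{n}0.png") for n in("scene","top")]
E
```

```text
{'time_s': 0.0, 'qpos': array([71.57497906, 33.02895701,  1.42351082, 82.38702563, -0.86176532,
       64.68491075, -3.23784804]), 'qvel': array([-0.00707922,  0.04442813, -0.01869929, -0.0287309 ,  0.05413835,
        0.06038678,  0.03746528]), 'tau': array([ 2.91278120e-04, -7.65755725e+01,  2.25037023e+00, -2.85966003e+01,
        1.53166009e-02,  1.27249007e-02, -1.16534494e-05]), 'tcp_pos': array([ 0.15890412, -0.65556823,  0.23048245]), 'tcp_rot': array([[ 9.71862821e-01,  2.35547203e-01, -4.14207012e-04],
       [ 2.35547563e-01, -9.71861631e-01,  1.52159989e-03],
       [-4.41433042e-05, -1.57635182e-03, -9.99998757e-01]]), 'ft_force': array([ 0.44513635,  0.54518148, -0.50598776]), 'ft_torque': array([-0.05245631, -0.01005552,  0.02596998]), 'grip_force': 0.0, 'opening': 0.0851065306372907}
scene [[432.37606004   0.         327.61689968]
 [  0.         432.37606004 190.74935041]
 [  0.           0.           1.        ]] [0.00888782 0.         0.         0.         0.        ] [[ 0.53529086  0.84461544  0.00940478]
 [ 0.47609957 -0.29250256 -0.82931987]
 [-0.69770545  0.44840496 -0.558695  ]] [-0.29638179 -0.13669245  1.7031108 ]
top [[429.79776973   0.         323.26182461]
 [  0.         429.79776973 199.65103858]
 [  0.           0.           1.        ]] [0.02497457 0.         0.         0.         0.        ] [[ 0.03003132 -0.99936829 -0.01900352]
 [-0.99245352 -0.02755143 -0.11948614]
 [ 0.11888708  0.02244843 -0.99265398]] [0.00324402 0.53891091 1.22390826]
```

View pics/top0.png

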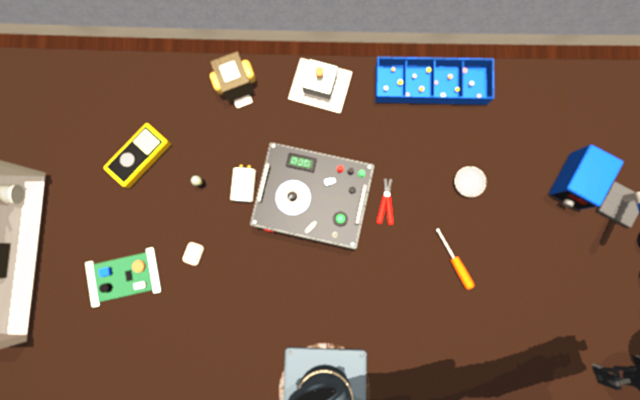

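View pics/scene0.png

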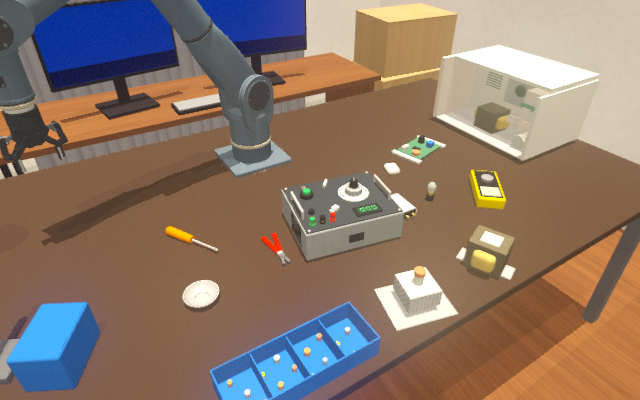

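The top view shows the scale plate and knob at about (293,197) and the green button at (340,218). The fuse is near (310,227), the connector near (330,182). Next I measure these.

```bash
cat > h.py <<'E'
import cv2,numpy as np
from rig import state,capture
def ray(c,uv,z,R=None,t=None):
    R=c["R"] if R is None else R; t=c["t"] if t is None else t
    p=cv2.undistortPoints(np.array([[uv]],float),c["intrinsics"],np.array(c["D"]))[0,0]
    d=R.T@np.array([*p,1]); o=-R.T@t
    return o+d*(z-o[2])/d[2]
def blobs(m,amin=20):
    n,l,st,ce=cv2.connectedComponentsWithStats(m.astype(np.uint8))
    return [(st[i,4],st[i,:4],ce[i]) for i in range(1,n) if st[i,4]>=amin]
def wcap():
    s=state();c=capture("wrist");M=np.array(c["mount"])
    T=np.eye(4);T[:3,:3]=s["tcp_rot"];T[:3,3]=s["tcp_pos"]
    W=np.linalg.inv(T@M);c["R"]=W[:3,:3];c["t"]=W[:3,3];return s,c
E
python3 - <<'E'
from h import *
for n in("top","scene"):
    c=capture(n);h=cv2.cvtColor(c["image"],cv2.COLOR_RGB2HSV)
    H,S,V=[h[:,:,i].astype(int) for i in range(3)]
    r=(slice(140,250),slice(245,380)) if n=="top" else (slice(170,250),slice(280,405))
    o=np.array([r[1].start,r[0].start])
    for nm,m,z in(("green",(H>45)&(H<85)&(S>120)&(V>60),.125),("white",(S<60)&(V>190),.104)):
        for a,b,ce in blobs(m[r],15): print(n,nm,a,b[:4]+[*o,0,0],ce+o,ray(c,ce+o,z))
E
```

```text
top green 19 [336 215   9   8] [339.31578947 219.31578947] [ 0.47546185 -0.02803563  0.125     ]
top white 26 [270 143   6   5] [272.5 145. ] [0.68023401 0.16403752 0.104     ]
top white 4328 [272 151 102  98] [322.22689464 209.40665434] [0.50294624 0.01922744 0.104     ]
top white 296 [251 161  20  68] [260.40202703 194.01689189] [0.54087224 0.19147461 0.104     ]
top white 312 [245 168  11  34] [249.13782051 183.72435897] [0.56878729 0.22413498 0.104     ]
top white 109 [323 176  15  10] [329.53211009 180.62385321] [0.58353054 0.00143173 0.104     ]
scene green 39 [303 188   7   7] [306.1025641  191.12820513] [ 0.48630065 -0.03401787  0.125     ]
scene green 44 [309 217   6  10] [311.81818182 221.18181818] [ 0.61911582 -0.09302397  0.125     ]
scene white 44 [387 170  13   4] [392.84090909 171.27272727] [0.50710897 0.28145447 0.104     ]
scene white 59 [374 174  17  19] [382.08474576 183.15254237] [0.54515173 0.20666263 0.104     ]
scene white 23 [323 179   4   7] [324.56521739 182.04347826] [0.4452866  0.05617999 0.104     ]
scene white 342 [338 182  31  20] [352.80116959 192.63157895] [0.54032931 0.0977708  0.104     ]
scene white 354 [282 190 123  46] [363.8220339  211.75423729] [0.63616552 0.06869332 0.104     ]
scene white 62 [291 191  13  22] [296.85483871 201.79032258] [ 0.49341322 -0.06988463  0.104     ]
scene white 52 [329 204  10   8] [333.84615385 207.84615385] [0.57558632 0.00621753 0.104     ]
```

drive_tool([
  [0,28,-27,-6],
  [0,28,-27,-6],
])

```text
validation failed for argument at $.mo...
```

drive_tool([
  [0,28,-27,-6,0,0,0],
  [0,28,-27,-6,0,0,0],
  [0,28,-27,-6,0,0,0],
  [0,28,-27,-6,0,0,0],
  [0,28,-27,-6,0,0,0],
  [0,28,-27,-6,0,0,0],
  [0,28,-27,-6,0,0,0],
  [0,28,-27,-6,0,0,0],
  [0,28,-27,-6,0,0,0],
  [0,28,-27,-6,0,0,0],
  [0,28,-27,0,0,0,0],
  [0,28,-27,0,0,0,0],
])

```text
time_s: 1.2
tcp_pos: [0.41, -0.2603, 0.2918]
tcp_rot: [[0.972, 0.235, 0.001], [0.235, -0.972, -0.001], [0.001, 0.001, -1.0]]
ft_force: [0.4, -0.6, -0.1]
opening: 0.0853
grip_force: 0.0
```

drive_tool([
  [0,20,-32,0,0,0,0],
  [0,20,-32,0,0,0,0],
  [0,20,-32,0,0,0,0],
  [0,20,-32,0,0,0,0],
  [0,20,-32,0,0,0,0],
  [0,20,-32,0,0,0,0],
  [0,20,-32,0,0,0,0],
  [0,20,-32,0,0,0,0],
  [0,20,-32,0,0,0,0],
  [0,20,-32,0,0,0,0],
  [0,0,0,0,0,0,0],
  [0,0,0,0,0,0,0],
])

```text
time_s: 2.2
tcp_pos: [0.5282, 0.0986, 0.2909]
tcp_rot: [[0.971, 0.24, -0.001], [0.24, -0.971, 0.001], [-0.0, -0.001, -1.0]]
ft_force: [-0.3, -0.0, -0.8]
opening: 0.0853
grip_force: 0.0
```

Run:
```python
from h import *
s,c=wcap();cv2.imwrite("pics/w1.png",c["image"][:,:,::-1]);print(s["qpos"].round(1),s["ft_torque"],s["tau"],c["mount"],c["intrinsics"],c["D"])
```

```text
[ -3.2  18.8 -17.1  97.4   6.   64.7 -98.1] [-0.0814017   0.05160294  0.00468334] [ -2.90589385 -55.83122849  -3.84282812 -29.32185531  -0.33856812
  -0.20559603  -0.39689018] [[-9.97003377e-04 -9.64871350e-01 -2.62720926e-01  6.49747009e-02]
 [ 9.99999486e-01 -1.01107674e-03 -8.16222873e-05  7.06242650e-04]
 [-1.86876011e-04 -2.62720872e-01  9.64871861e-01 -1.43387348e-01]
 [ 0.00000000e+00  0.00000000e+00  0.00000000e+00  1.00000000e+00]] [[325.89059384   0.         319.0641974 ]
 [  0.         325.89059384 195.08910603]
 [  0.           0.           1.        ]] [-0.02277024  0.          0.          0.          0.        ]
```

View pics/w1.png

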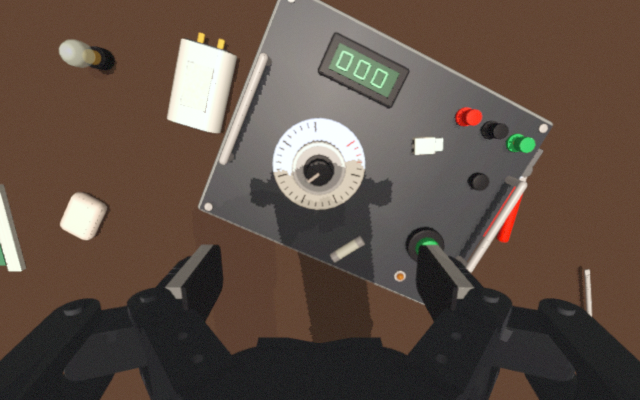

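The wrist view shows the plate centred near (319,164), with the knob on it, and the green button near (428,243). The 60 mm around the axis is clear. I fit both centres next.

Run:
```python
from h import *
s,c=wcap();im=c["image"];h=cv2.cvtColor(im,cv2.COLOR_RGB2HSV)
H,S,V=[h[:,:,i].astype(int) for i in range(3)]
m=np.zeros((400,640),np.uint8);m[105:225,262:376]=((V>125)&(S<70))[105:225,262:376]
cs=max(cv2.findContours(m,cv2.RETR_EXTERNAL,cv2.CHAIN_APPROX_NONE)[0],key=cv2.contourArea)
P=np.array([ray(c,p[0],.104)[:2] for p in cs],np.float32)
(cx,cy),(d1,d2),_=cv2.fitEllipse(P);print("plate",cx,cy,d1,d2)
k=np.zeros_like(m);k[150:195,300:340]=(V<60)[150:195,300:340]
for a,b,ce in blobs(k,60):print("knob",a,b,ray(c,ce,.14))
g=np.zeros_like(m);g[225:265,405:450]=((H>45)&(H<90)&(S>100)&(V>50))[225:265,405:450]
for a,b,ce in blobs(g):
    print("green",a,b,ce,ray(c,ce,.125))
d=np.zeros_like(m);d[220:280,400:455]=((V<50))[220:280,400:455]
x,y=s["tcp_rot"][:,0],s["tcp_rot"][:,1]
D=np.array([cx,cy,0])-s["tcp_pos"];print("shift xy mm",1e3*D@x,1e3*D@y,s["tcp_pos"])
c=capture("top")
```

```text
plate 0.5488304495811462 0.10198178887367249 0.11454759538173676 0.11832775920629501
knob 471 [302 158  29  27] [0.5352281  0.09938852 0.14      ]
green 213 [413 236  24  20] [422.66197183 243.27230047] [ 0.48456422 -0.02447948  0.125     ]
shift xy mm 21.819366122095467 -0.4852313276510896 [0.5279999  0.09644986 0.29089335]
```

Run:
```python
from h import *
s,c=wcap();im=c["image"];g=cv2.cvtColor(im,cv2.COLOR_RGB2GRAY)
print(g[164,262:380:4],g[105:225:4,319],g[140,200:262:8])
for th in (110,140,170):
    m=np.zeros((400,640),np.uint8);m[112:216,265:373]=(g>th)[112:216,265:373]
    m=cv2.morphologyEx(m,cv2.MORPH_OPEN,np.ones((3,3)))
    cs=max(cv2.findContours(m,cv2.RETR_EXTERNAL,cv2.CHAIN_APPROX_NONE)[0],key=cv2.contourArea)
    P=np.array([ray(c,p[0],.104)[:2] for p in cv2.convexHull(cs)],np.float32)
    print(th,cv2.fitEllipse(P),cv2.minEnclosingCircle(P),cv2.boundingRect(cs))
```

```text
[114 115 254 254 254 254 254 253 220 212  74  90  96  72  72  45  42 134
 196 249 240 212 212 213 213 119 119 117 116 115] [143 142 144 211 254 254 254 254 254 192 235 224 202  82  76  48  44  40
  40  34 142 150 197 211 171 174  63  50  51  53] [ 77  78  79 227  59 116 117 119]
110 ((0.5535507202148438, 0.10038428753614426), (0.1228930726647377, 0.13007447123527527), 93.60027313232422) ((0.5510771870613098, 0.09991644322872162), 0.0639195367693901) (265, 112, 108, 97)
140 ((0.536115288734436, 0.10057341307401657), (0.09468793869018555, 0.0974249616265297), 93.53105163574219) ((0.5376465320587158, 0.10026165843009949), 0.0500248447060585) (268, 112, 93, 96)
170 ((0.5354382991790771, 0.10057266056537628), (0.09395375102758408, 0.09450788050889969), 12.610726356506348) ((0.5352356433868408, 0.10059895366430283), 0.04746196046471596) (268, 117, 93, 91)
```

drive_tool([
  [0,8.2,-2.2,0,0,0,0],
  [0,0,0,30,0,0,0],
  [0,0,0,30,0,0,0],
  [0,0,0,30,0,0,0],
  [0,0,0,30,0,0,0],
  [0,0,0,20,0,0,0],
  [0,0,0,10,0,0,0],
  [0,0,0,0,0,0,0],
  [0,0,0,0,0,0,0],
], grip_force=60)

```text
time_s: 3.15
tcp_pos: [0.5363, 0.1, 0.1418]
tcp_rot: [[0.972, 0.235, 0.0], [0.235, -0.972, 0.0], [0.0, -0.0, -1.0]]
ft_force: [0.0, 0.1, -0.5]
opening: 0.0856
grip_force: 0.0
```

Run:
```python
from h import *
s,c=wcap();im=c["image"];cv2.imwrite("pics/w2.png",im[:,:,::-1]);print(s["tcp_pos"],s["ft_force"],s["ft_torque"],s["qpos"])
p=cv2.projectPoints(np.array([[.5354,.1005,.1475],[.5354,.1005,.125]]),cv2.Rodrigues(c["R"])[0],c["t"],c["intrinsics"],np.array(c["D"]))[0];print(p)
```

```text
[0.5362636  0.10004883 0.14178208] [ 0.00747956  0.13631426 -0.51334791] [-0.02031453  0.02339739  0.01097786] [  -4.91146122   28.21457985  -15.51904951  108.25802051   10.33085248
   44.85444014 -102.43440961]
[[[316.20847721 254.17727521]]

 [[316.56203416 235.53540558]]]
```

View pics/w2.png

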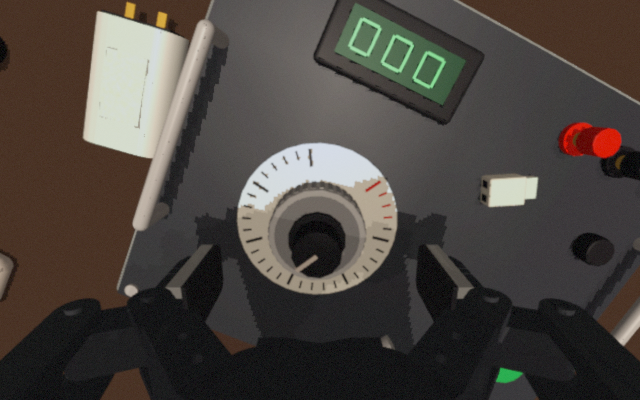

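The wrist view shows the ring centred near x = 318 and the knob top near (316,250). That matches the projected axis (316,254), and the fingers straddle it.

drive_tool([
  [0,-0.9,-0.5,16,0,0,0],
  [0,0,0,12,0,0,0],
  [0,0,0,7,0,0,0],
  [0,0,0,0,0,0,0],
  [0.2,0,0,0,0,0,0],
  [0.6,0,0,0,0,0,0],
  [0.6,0,0,0,0,0,0],
  [0.6,0,0,0,0,0,0],
  [0.6,0,0,0,0,0,0],
  [0.6,0,0,0,0,0,0],
], grip_force=60)

```text
time_s: 4.03
tcp_pos: [0.5352, 0.1012, 0.1078]
tcp_rot: [[0.972, 0.236, 0.002], [0.236, -0.972, 0.001], [0.002, -0.0, -1.0]]
ft_force: [-3.7, 0.8, 10.0]
opening: 0.05
grip_force: 60.4
```

```bash
cat > p.py <<'E'
from rig import state
import numpy as np
s=state();R=s["tcp_rot"]
print(s["time_s"],s["tcp_pos"].round(4),"yaw %.2f"%np.degrees(np.arctan2(R[1,0],R[0,0])),s["ft_force"].round(2),s["ft_torque"].round(3),"tau7 %.3f"%s["tau"][6],"q7 %.2f"%s["qpos"][6],s["opening"],s["grip_force"])
E
python3 p.py
```

```text
4.0333 [0.5352 0.1012 0.1078] yaw 13.63 [-3.72  0.8  10.01] [ 0.289  0.545 -0.022] tau7 0.029 q7 -103.71 0.04996248075498278 60.39615869522095
```

drive_tool([
  [0.6,0,0,-1.5,0,0,0],
  [0.6,0,0,0,0,0,4],
  [0.6,0,0,0,0,0,4],
  [0.6,0,0,0,0,0,4],
  [0.6,0,0,0,0,0,4],
  [0.6,0,0,0,0,0,4],
])

```text
time_s: 4.53
tcp_pos: [0.5351, 0.1015, 0.1081]
tcp_rot: [[0.994, -0.114, 0.001], [-0.114, -0.994, 0.001], [0.001, -0.001, -1.0]]
ft_force: [1.7, 3.2, -4.4]
opening: 0.0498
grip_force: 67.0
```

```bash
python3 p.py
```

```text
4.5333 [0.5351 0.1015 0.1081] yaw -6.53 [ 1.72  3.25 -4.37] [ 0.837 -0.31   0.063] tau7 1.308 q7 -119.27 0.04979499231569852 66.97947263717651
```

Clockwise drives q7 downward, so only about 42° is left. I'll open, wind the wrist back 196° and regrasp for one long turn.

drive_tool([
  [0.6,0,0,0,0,0,0],
  [0,0,0,0,0,0,0],
  [0,0,0,0,0,0,0],
  [0,0,0,0,0,0,0],
  [0,0,0,0,0,0,0],
  [0,0,0,0,0,0,-7],
  [0,0,0,0,0,0,-7],
  [0,0,0,0,0,0,-7],
  [0,0,0,0,0,0,-7],
  [0,0,0,0,0,0,-7],
  [0,0,0,0,0,0,-7],
  [0,0,0,0,0,0,-7],
])

```text
time_s: 5.53
tcp_pos: [0.5348, 0.1001, 0.1079]
tcp_rot: [[0.732, 0.682, 0.0], [0.682, -0.732, -0.0], [-0.0, 0.0, -1.0]]
ft_force: [0.2, -1.4, 0.1]
opening: 0.0855
grip_force: 0.0
```

drive_tool([
  [0,0,0,0,0,0,-7],
  [0,0,0,0,0,0,-7],
  [0,0,0,0,0,0,-7],
  [0,0,0,0,0,0,-7],
  [0,0,0,0,0,0,-7],
  [0,0,0,0,0,0,-7],
  [0,0,0,0,0,0,-7],
  [0,0,0,0,0,0,-7],
  [0,0,0,0,0,0,-7],
  [0,0,0,0,0,0,-7],
  [0,0,0,0,0,0,-7],
  [0,0,0,0,0,0,-7],
])

```text
time_s: 6.53
tcp_pos: [0.5349, 0.0999, 0.108]
tcp_rot: [[-0.601, 0.799, 0.0], [0.799, 0.601, -0.0], [-0.001, 0.0, -1.0]]
ft_force: [1.2, -0.4, -0.6]
opening: 0.0852
grip_force: 0.0
```

drive_tool([
  [0,0,0,0,0,0,-7],
  [0,0,0,0,0,0,-7],
  [0,0,0,0,0,0,-7],
  [0,0,0,0,0,0,-7],
  [0,0,0,0,0,0,-7],
  [0,0,0,0,0,0,-7],
  [0,0,0,0,0,0,-7],
  [0,0,0,0,0,0,-7],
  [0,0,0,0,0,0,-7],
  [0,0,0,0,0,0,0],
  [0,0,0,0,0,0,0],
])

```text
time_s: 7.45
tcp_pos: [0.5347, 0.1001, 0.1076]
tcp_rot: [[-0.987, -0.163, -0.0], [-0.163, 0.987, 0.0], [0.0, 0.0, -1.0]]
ft_force: [0.7, -0.3, -0.6]
opening: 0.0852
grip_force: 0.0
```

```bash
python3 p.py
```

```text
7.45 [0.5347 0.1001 0.1076] yaw -170.61 [ 0.67 -0.27 -0.63] [0.009 0.015 0.038] tau7 0.826 q7 38.18 0.08516892416373723 0.0
```

drive_tool([
  [0,0,1.3,0,0,0,0],
  [0.2,0,0,0,0,0,0],
  [0.6,0,0,0,0,0,0],
  [0.6,0,0,0,0,0,0],
  [0.6,0,0,0,0,0,0],
  [0.6,0,0,0,0,0,0],
  [0.6,0,0,0,0,0,0],
  [0.6,0,0,0,0,0,2],
  [0.6,0,0,0,0,0,2],
  [0.6,0,0,0,0,0,2],
], grip_force=60)

```text
time_s: 8.28
tcp_pos: [0.5346, 0.1013, 0.1085]
tcp_rot: [[-0.998, -0.061, 0.001], [-0.061, 0.998, -0.001], [-0.001, -0.001, -1.0]]
ft_force: [-1.4, -3.4, 9.1]
opening: 0.0498
grip_force: 60.5
```

```bash
python3 p.py
```

```text
8.2833 [0.5346 0.1013 0.1085] yaw -176.53 [-1.38 -3.42  9.06] [-0.681  0.44   0.12 ] tau7 0.725 q7 33.02 0.04980524382602347 60.475380420684814
```

drive_tool([
  [0.6,0,0,0,0,0,2],
  [0.6,0,0,0,0,0,2],
  [0.6,0,0,0,0,0,2],
  [0.6,0,0,0,0,0,2],
])

```text
time_s: 8.62
tcp_pos: [0.5347, 0.1016, 0.1085]
tcp_rot: [[-0.997, 0.079, 0.001], [0.079, 0.997, -0.001], [-0.001, -0.001, -1.0]]
ft_force: [-1.9, -2.1, 9.1]
opening: 0.0497
grip_force: 60.5
```

```bash
python3 p.py
```

```text
8.6167 [0.5347 0.1016 0.1085] yaw 175.48 [-1.86 -2.13  9.11] [-0.562  0.388  0.007] tau7 0.706 q7 26.28 0.04971544876212753 60.50112068653107
```

drive_tool([
  [0.6,0,0,0,0,0,2],
  [0.6,0,0,0,0,0,2],
])

```text
time_s: 8.78
tcp_pos: [0.5346, 0.1016, 0.1085]
tcp_rot: [[-0.989, 0.148, 0.001], [0.148, 0.989, -0.001], [-0.001, -0.001, -1.0]]
ft_force: [-2.3, -1.5, 7.7]
opening: 0.0495
grip_force: 60.5
```

```bash
python3 p.py
```

```text
8.7833 [0.5346 0.1016 0.1085] yaw 171.48 [-2.27 -1.48  7.67] [-0.495  0.392  0.024] tau7 0.703 q7 22.93 0.049452664074253055 60.54595649242401
```

drive_tool([
  [0.6,0,0,0,0,0,2],
  [0.6,0,0,0,0,0,2],
])

```text
time_s: 8.95
tcp_pos: [0.5347, 0.1017, 0.1085]
tcp_rot: [[-0.976, 0.217, 0.001], [0.217, 0.976, -0.001], [-0.001, -0.0, -1.0]]
ft_force: [-1.4, -1.3, 8.6]
opening: 0.0499
grip_force: 60.6
```

```bash
python3 p.py
```

```text
8.95 [0.5347 0.1017 0.1085] yaw 167.49 [-1.43 -1.3   8.57] [-0.425  0.363  0.02 ] tau7 0.701 q7 19.58 0.049933298862794365 60.59261441230774
```

drive_tool([
  [0.6,0,0,0,0,0,2],
  [0.6,0,0,0,0,0,2],
])

```text
time_s: 9.12
tcp_pos: [0.5347, 0.1019, 0.1086]
tcp_rot: [[-0.959, 0.284, 0.001], [0.284, 0.959, -0.0], [-0.001, -0.0, -1.0]]
ft_force: [-0.6, -1.4, 7.6]
opening: 0.0496
grip_force: 60.6
```

```bash
python3 p.py
```

```text
9.1167 [0.5347 0.1019 0.1086] yaw 163.49 [-0.64 -1.37  7.57] [-0.304  0.383  0.039] tau7 0.699 q7 16.25 0.049640636976206326 60.64184010028839
```

drive_tool([
  [0.6,0,0,0,0,0,2],
  [0.6,0,0,0,0,0,2],
])

```text
time_s: 9.28
tcp_pos: [0.5347, 0.102, 0.1086]
tcp_rot: [[-0.937, 0.35, 0.001], [0.35, 0.937, -0.0], [-0.001, 0.0, -1.0]]
ft_force: [-1.4, -0.9, 7.3]
opening: 0.0498
grip_force: 60.7
```

```bash
python3 p.py
```

```text
9.2833 [0.5347 0.102  0.1086] yaw 159.49 [-1.37 -0.91  7.28] [-0.24   0.362  0.022] tau7 0.697 q7 12.92 0.049836325482913856 60.69300413131714
```

drive_tool([
  [0.6,0,0,0,0,0,2],
  [0.6,0,0,0,0,0,2],
])

```text
time_s: 9.45
tcp_pos: [0.5348, 0.1021, 0.1086]
tcp_rot: [[-0.91, 0.415, 0.001], [0.415, 0.91, -0.0], [-0.001, 0.001, -1.0]]
ft_force: [-1.9, -1.1, 7.1]
opening: 0.0496
grip_force: 60.7
```

```bash
python3 p.py
```

```text
9.45 [0.5348 0.1021 0.1086] yaw 155.50 [-1.9  -1.08  7.12] [-0.215  0.311 -0.023] tau7 0.694 q7 9.59 0.049617820477640136 60.74632287025452
```

drive_tool([
  [0.6,0,0,0,0,0,2],
  [0.6,0,0,0,0,0,2],
])

```text
time_s: 9.62
tcp_pos: [0.5348, 0.1021, 0.1086]
tcp_rot: [[-0.879, 0.477, 0.001], [0.477, 0.879, 0.0], [-0.001, 0.001, -1.0]]
ft_force: [-1.3, 0.3, 6.9]
opening: 0.0495
grip_force: 60.8
```

```bash
python3 p.py
```

```text
9.6167 [0.5348 0.1021 0.1086] yaw 151.50 [-1.3   0.35  6.94] [-0.113  0.288  0.074] tau7 0.692 q7 6.28 0.04951499013308731 60.801851749420166
```

drive_tool([
  [0.6,0,0,0,0,0,2],
  [0.6,0,0,0,0,0,2],
])

```text
time_s: 9.78
tcp_pos: [0.5348, 0.1023, 0.1086]
tcp_rot: [[-0.843, 0.537, 0.001], [0.537, 0.843, 0.0], [-0.001, 0.001, -1.0]]
ft_force: [-1.3, 0.5, 6.7]
opening: 0.0502
grip_force: 60.9
```

```bash
python3 p.py
```

```text
9.7833 [0.5348 0.1023 0.1086] yaw 147.51 [-1.27  0.49  6.72] [-0.071  0.24   0.007] tau7 0.690 q7 2.98 0.050184019854577135 60.85861802101135
```

drive_tool([
  [0.6,0,0,0,0,0,2],
  [0.6,0,0,0,0,0,2],
])

```text
time_s: 9.95
tcp_pos: [0.5349, 0.1023, 0.1086]
tcp_rot: [[-0.804, 0.595, 0.001], [0.595, 0.804, 0.0], [-0.001, 0.001, -1.0]]
ft_force: [-0.7, 0.1, 6.6]
opening: 0.0499
grip_force: 60.9
```

```bash
python3 p.py
```

```text
9.95 [0.5349 0.1023 0.1086] yaw 143.51 [-0.72  0.07  6.59] [0.01  0.191 0.035] tau7 0.688 q7 -0.32 0.04993356753508881 60.9170401096344
```

drive_tool([
  [0.6,0,0,0,0,0,2],
  [0.6,0,0,0,0,0,2],
])

```text
time_s: 10.12
tcp_pos: [0.535, 0.1024, 0.1086]
tcp_rot: [[-0.761, 0.649, 0.002], [0.649, 0.761, 0.001], [-0.001, 0.001, -1.0]]
ft_force: [-0.1, 0.1, 5.2]
opening: 0.0496
grip_force: 61.0
```

```bash
python3 p.py
```

```text
10.1167 [0.535  0.1024 0.1086] yaw 139.51 [-0.13  0.09  5.24] [0.037 0.16  0.034] tau7 0.686 q7 -3.61 0.04959478727923219 60.97662806510925
```

drive_tool([
  [0.6,0,0,0,0,0,2],
  [0.6,0,0,0,0,0,2],
])

```text
time_s: 10.28
tcp_pos: [0.535, 0.1025, 0.1086]
tcp_rot: [[-0.713, 0.701, 0.002], [0.701, 0.713, 0.001], [-0.001, 0.002, -1.0]]
ft_force: [-0.5, 1.1, 4.6]
opening: 0.05
grip_force: 61.0
```

```bash
python3 p.py
```

```text
10.2833 [0.535  0.1025 0.1086] yaw 135.51 [-0.45  1.07  4.58] [0.155 0.098 0.043] tau7 0.684 q7 -6.89 0.04997871472628345 61.03721380233765
```

drive_tool([
  [0.6,0,0,0,0,0,2],
  [0.6,0,0,0,0,0,2],
])

```text
time_s: 10.45
tcp_pos: [0.5351, 0.1026, 0.1086]
tcp_rot: [[-0.663, 0.749, 0.002], [0.749, 0.663, 0.001], [-0.001, 0.002, -1.0]]
ft_force: [0.3, 1.0, 5.0]
opening: 0.0495
grip_force: 61.1
```

```bash
python3 p.py
```

```text
10.45 [0.5351 0.1026 0.1086] yaw 131.52 [0.26 1.01 5.04] [0.137 0.028 0.04 ] tau7 0.681 q7 -10.16 0.049520027056977015 61.09818935394287
```

drive_tool([
  [0.6,0,0,0,0,0,2],
  [0.6,0,0,0,0,0,2],
])

```text
time_s: 10.62
tcp_pos: [0.5352, 0.1027, 0.1086]
tcp_rot: [[-0.609, 0.793, 0.002], [0.793, 0.609, 0.001], [-0.0, 0.002, -1.0]]
ft_force: [0.1, 1.8, 4.5]
opening: 0.0496
grip_force: 61.2
```

```bash
python3 p.py
```

```text
10.6167 [0.5352 0.1027 0.1086] yaw 127.51 [0.05 1.77 4.54] [ 0.275 -0.042 -0.019] tau7 0.679 q7 -13.43 0.04961628513109919 61.16022706031799
```

Ring turned about 82° so far; still free.

drive_tool([
  [0.6,0,0,0,0,0,2],
  [0.6,0,0,0,0,0,2],
])

```text
time_s: 10.78
tcp_pos: [0.5353, 0.1027, 0.1086]
tcp_rot: [[-0.552, 0.834, 0.002], [0.834, 0.552, 0.001], [-0.0, 0.002, -1.0]]
ft_force: [1.9, 1.7, 5.1]
opening: 0.0499
grip_force: 61.2
```

```bash
python3 p.py
```

```text
10.7833 [0.5353 0.1027 0.1086] yaw 123.52 [1.88 1.68 5.1 ] [ 0.224 -0.105  0.004] tau7 0.677 q7 -16.70 0.04986780450392686 61.222665309906006
```

drive_tool([
  [0.6,0,0,0,0,0,2],
  [0.6,0,0,0,0,0,2],
])

```text
time_s: 10.95
tcp_pos: [0.5354, 0.1028, 0.1086]
tcp_rot: [[-0.493, 0.87, 0.002], [0.87, 0.493, 0.001], [0.0, 0.003, -1.0]]
ft_force: [1.9, 2.0, 4.8]
opening: 0.0499
grip_force: 61.3
```

```bash
python3 p.py
```

```text
10.95 [0.5354 0.1028 0.1086] yaw 119.52 [1.89 1.95 4.83] [ 0.323 -0.189  0.013] tau7 0.675 q7 -19.95 0.049918174185634746 61.285107135772705
```

drive_tool([
  [0.6,0,0,0,0,0,2],
  [0.6,0,0,0,0,0,2],
])

```text
time_s: 11.12
tcp_pos: [0.5354, 0.1029, 0.1086]
tcp_rot: [[-0.431, 0.902, 0.002], [0.902, 0.431, 0.002], [0.0, 0.003, -1.0]]
ft_force: [0.9, 2.4, 3.8]
opening: 0.0498
grip_force: 61.3
```

```bash
python3 p.py
```

```text
11.1167 [0.5354 0.1029 0.1086] yaw 115.52 [0.86 2.41 3.84] [ 0.348 -0.221 -0.012] tau7 0.674 q7 -23.20 0.04984685605688685 61.3477885723114
```

drive_tool([
  [0.6,0,0,0,0,0,2],
  [0.6,0,0,0,0,0,2],
])

```text
time_s: 11.28
tcp_pos: [0.5355, 0.1029, 0.1086]
tcp_rot: [[-0.367, 0.93, 0.003], [0.93, 0.367, 0.002], [0.001, 0.003, -1.0]]
ft_force: [2.2, 1.7, 3.4]
opening: 0.0496
grip_force: 61.4
```

```bash
python3 p.py
```

```text
11.2833 [0.5355 0.1029 0.1086] yaw 111.52 [2.23 1.73 3.38] [ 0.408 -0.368  0.018] tau7 0.672 q7 -26.44 0.04957623593788918 61.40929698944092
```

drive_tool([
  [0.6,0,0,0,0,0,2],
  [0.6,0,0,0,0,0,2],
])

```text
time_s: 11.45
tcp_pos: [0.5356, 0.1029, 0.1086]
tcp_rot: [[-0.301, 0.953, 0.003], [0.953, 0.301, 0.002], [0.001, 0.003, -1.0]]
ft_force: [1.8, 2.5, 2.6]
opening: 0.0497
grip_force: 61.5
```

```bash
python3 p.py
```

```text
11.45 [0.5356 0.1029 0.1086] yaw 107.54 [1.81 2.55 2.62] [ 0.397 -0.374  0.324] tau7 0.429 q7 -29.66 0.049715325263300594 61.46902799606323
```

drive_tool([
  [0.6,0,0,0,0,0,2],
  [0.6,0,0,0,0,0,2],
])

```text
time_s: 11.62
tcp_pos: [0.5357, 0.103, 0.1086]
tcp_rot: [[-0.234, 0.972, 0.003], [0.972, 0.234, 0.002], [0.001, 0.003, -1.0]]
ft_force: [3.3, 2.6, 2.0]
opening: 0.0497
grip_force: 61.5
```

```bash
python3 p.py
```

```text
11.6167 [0.5357 0.103  0.1086] yaw 103.56 [3.3  2.57 2.  ] [ 0.427 -0.424  0.39 ] tau7 0.330 q7 -32.88 0.04966260191132235 61.52970850467682
```

The ring bit just after yaw 111°, and the torque slope matches 1.5 N m/rad. I estimate 7–9° past the bite now, so I'll go 5° further and hold.

drive_tool([
  [0.6,0,0,0,0,0,2],
  [0.6,0,0,0,0,0,2],
  [0.6,0,0,0,0,0,1.5],
])

```text
time_s: 11.87
tcp_pos: [0.5358, 0.103, 0.1086]
tcp_rot: [[-0.14, 0.99, 0.003], [0.99, 0.14, 0.002], [0.001, 0.003, -1.0]]
ft_force: [4.0, 3.2, 2.9]
opening: 0.0496
grip_force: 61.7
```

```bash
python3 p.py
```

```text
11.8667 [0.5358 0.103  0.1086] yaw 98.06 [3.95 3.16 2.86] [ 0.554 -0.766  0.517] tau7 -0.132 q7 -37.31 0.04959867775612163 61.659892201423645
```

drive_tool([
  [0.6,0,0,0,0,0,0],
  [0.6,0,0,0,0,0,0],
  [0.6,0,0,0,0,0,0],
  [0.6,0,0,0,0,0,0],
])

```text
time_s: 12.2
tcp_pos: [0.5359, 0.103, 0.1086]
tcp_rot: [[-0.142, 0.99, 0.003], [0.99, 0.142, 0.002], [0.001, 0.003, -1.0]]
ft_force: [5.3, 3.4, 3.0]
opening: 0.0499
grip_force: 61.8
```

```bash
python3 p.py
```

```text
12.2 [0.5359 0.103  0.1086] yaw 98.16 [5.31 3.39 2.99] [ 0.658 -0.881  0.256] tau7 -0.248 q7 -37.21 0.049858138790431265 61.75273418426514
```

Held torque of 0.256 N m puts the ring about 13° past the bite, which is snug. Now I release, lift and look for the button.

drive_tool([
  [0.3,0,0,0,0,0,0],
  [0,0,0,0,0,0,0],
  [0,0,0,0,0,0,0],
  [0,0,0,0,0,0,0],
  [0,0,0,0,0,0,0],
  [0,0,0,-15,0,0,0],
  [0,0,0,-30,0,0,0],
  [0,0,0,-35,0,0,0],
  [0,0,0,-35,0,0,0],
  [0,0,0,-25,0,0,0],
  [0,0,0,0,0,0,0],
  [0,0,0,0,0,0,0],
])

```text
time_s: 13.2
tcp_pos: [0.5349, 0.1018, 0.249]
tcp_rot: [[-0.141, 0.99, 0.003], [0.99, 0.141, 0.0], [-0.0, 0.003, -1.0]]
ft_force: [0.2, -0.1, -0.6]
opening: 0.0856
grip_force: 0.0
```

```bash
python3 p.py
python3 - <<'E'
from h import *
s,c=wcap();cv2.imwrite("pics/w3.png",c["image"][:,:,::-1])
E
```

```text
13.2 [0.5349 0.1018 0.249 ] yaw 98.10 [ 0.19 -0.07 -0.59] [0.022 0.013 0.016] tau7 0.154 q7 -28.45 0.08563391686008334 0.0
```

View pics/w3.png

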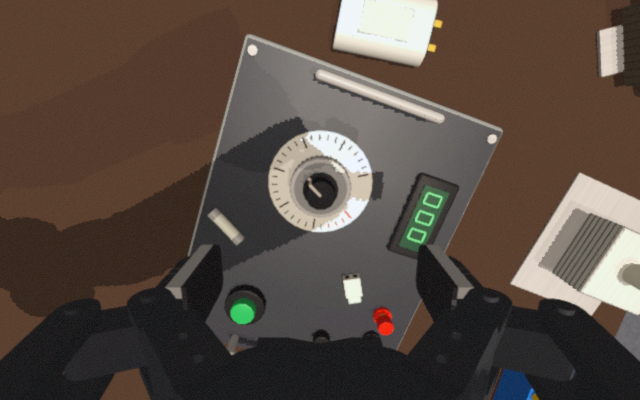

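The wrist view shows the knob pointer still opposite the red scale mark, as before. The green button is fully visible at about (243,312).

Run:
```python
from h import *
s,c=wcap();h=cv2.cvtColor(c["image"],cv2.COLOR_RGB2HSV)
H,S,V=[h[:,:,i].astype(int) for i in range(3)]
g=np.zeros((400,640),np.uint8);g[285:335,215:272]=((H>45)&(H<90)&(S>100)&(V>120))[285:335,215:272]
for a,b,ce in blobs(g):
    P=ray(c,ce,.125);print(a,b,ce,P,"diam",np.linalg.norm(ray(c,(b[0],ce[1]),.125)-ray(c,(b[0]+b[2],ce[1]),.125)))
    D=P-s["tcp_pos"];print(1e3*s["tcp_rot"].T@D, "dist axis",np.hypot(*(P[:2]-[.5354,.1012])))
```

```text
407 [231 303  24  22] [242.51842752 313.7002457 ] [ 0.47858339 -0.03080186  0.125     ] diam 0.022721184153672885
[-122.94195603  -73.80518231  122.73949785] dist axis 0.14371018664769777
```

drive_tool([
  [1,-30.7,-18.5,0,0,0,0],
  [1,-30.7,-18.5,0,0,0,0],
  [1,-30.7,-18.4,0,0,0,0],
  [1,-30.8,-18.4,0,0,0,0],
  [1,0,0,30,0,0,0],
  [1,0,0,30,0,0,0],
  [1,0,0,30,0,0,0],
  [1,0,0,14,0,0,0],
  [1,0,0,0,0,0,0],
  [1,0,0,0,0,0,0],
  [1,0,0,0,0,0,0],
], grip_force=20)

```text
time_s: 14.22
tcp_pos: [0.479, -0.03, 0.1442]
tcp_rot: [[-0.142, 0.99, 0.0], [0.99, 0.142, 0.0], [0.0, 0.0, -1.0]]
ft_force: [-0.0, 0.7, 0.5]
opening: -0.0003
grip_force: 0.0
```

drive_tool([
  [1,0,0,12,0,0,0],
  [1,0,0,7,0,0,0],
  [1,0,0,4,0,0,0],
  [1,0,0,3,0,0,0],
  [1,0,0,0,0,0,0],
  [1,0,0,0,0,0,0],
])

```text
time_s: 14.72
tcp_pos: [0.4793, -0.0304, 0.119]
tcp_rot: [[-0.141, 0.99, 0.002], [0.99, 0.141, -0.001], [-0.001, 0.001, -1.0]]
ft_force: [-2.3, 0.3, 12.5]
opening: -0.0002
grip_force: 6.1
```

12.5 N at z = 0.119 means the button is at its stop, so I let go and lift.

drive_tool([
  [1,0,0,0,0,0,0],
  [1,0,0,-15,0,0,0],
  [1,0,0,-30,0,0,0],
  [1,0,0,-35,0,0,0],
  [1,0,0,-35,0,0,0],
  [1,0,0,0,0,0,0],
  [1,0,0,0,0,0,0],
  [1,0,0,0,0,0,0],
])

```text
time_s: 15.38
tcp_pos: [0.4785, -0.0307, 0.2328]
tcp_rot: [[-0.141, 0.99, 0.0], [0.99, 0.141, -0.001], [-0.001, -0.0, -1.0]]
ft_force: [0.2, 0.5, -0.6]
opening: -0.0001
grip_force: 0.0
```

```bash
python3 p.py; python3 -c "
from rig import sign_off
print(sign_off())"
```

```text
15.3833 [ 0.4785 -0.0307  0.2328] yaw 98.10 [ 0.24  0.46 -0.63] [-0.007 -0.035  0.028] tau7 0.047 q7 -13.74 -7.333169386812029e-05 0.0
the job is handed in; nothing more can be done
None
```

I locked the ring about 13° past its bite (judged by the torque felt), pressed the green button to its stop and released it, and handed the job in at 15.4 s; the knob pointer looked unmoved after the ring was released, and no verdict was returned.

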